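# Prop the searched case's lid on its stay and take out the small bottle

## Robot

A 6-joint arm with a two-finger parallel gripper is mounted at the origin on the work surface. World frame = base frame: x ahead of the robot, y to its left, z up, the work surface at z = 0. Lengths are in m, angles in rad, forces in N, time in s.
With the tool pointing down it reaches from about 0.325 to 0.9 m from the base axis. Payload 6.1 kg.
Tool frame: the origin (TCP) lies at the very end of the fingers, on their centre line; the grasp point (between the pads) lies 19 mm behind it; y points along the fingers, z is the direction in which the jaws open and shut, and the axes are right-handed (so a half turn about y gives the same grasp; the last joint's range is limited). The gripper opens to 85 mm and grips with 20 to 120 N. Pads are 22 mm wide; open, the fingers measure 114 mm over their backs; the gripper's body (76 mm by 85 mm) begins 54 mm behind the grasp point. The pads swing forward as they close: fully open they stand 13 mm farther back than shut.
Start: joints at [0.989, 0.22, 1.526, -0, 1.395, -0.126], TCP at [0.275, 0.561, 0.231] pointing down, gripper open.
Joint ranges: [-2.98, 2.98], [-0.91, 2.08], [0.09, 2.57], [-1.24, 4.39], [0.2, 2.65], [-2.68, 2.68]. Speed limits (rad/s): [2.57, 2.57, 3.01, 3.14, 3.14, 3.14].

## Interface

Orientations are given as a unit quaternion [w, x, y, z].
In Python, from plant import ctrl gives the robot as it stands.
- The arm moves only by the tool send_rows, never from a script. Its argument "commands" is text: rows parted by semicolons, each of 5 numbers parted by spaces: the finger opening in mm, from 0 to 85.4, then the shift along the tool's x, y, z in mm, then the turn about the tool's y in rad. A call has 1 to 8 rows; each row shifts and turns the commanded pose from where the row before left it, along the tool's axes as they then stand; what a row does not reach is not made up. A row lasts 1/8 s, in which the tool goes at most 62.5 mm and 10.7 degrees, less where a joint would pass 70% of its speed; a pose out of reach is approached as far as the arm can. A call with a gripper value outside its range is refused whole. The fingers move at their own pace and stop on an object; "force" is the grip in N (left out, the last holds). Time passes only in rows, so rows that do not move let the fingers close. It gives the time, the measured TCP pose, the force and the opening at its end, in the units of the state.
- ctrl.observe(): the state, without advancing time (a new reading comes with each control period).
- ctrl.get_image(name): name is "side" or "top" or "wrist"; returns a dict with "frame" (400x640x3 uint8, red, green, blue), "intrinsics" (3x3 intrinsics, pixels), "T" (4x4, takes a point from camera to world coordinates). Camera axes: x right, y up, looking along -z (the intrinsics and any distortion apply to the point x, -y, -z); pixel columns grow to the right and rows downward; lengths in m; the calibration is good to about 2 mm. A picture is of the moment at which its call begins. There is no depth.
- ctrl.hand_in(): hands the job in, once; it reports no verdict.
Trained networks look in a picture, given as the dict that the camera call returned (one of the last four; its "shot" number tells which), for a name from the list of things; names that differ only in an ending like _2 or _b are one class to them, and where a whole thing is asked for, a point or a joint stands for the part that bears it (a point fixed in the world has none). Each returns a list of dicts, best first, with "p" (0 to 1); they miss things now and then, are a little off and sometimes report something else, mostly with a low value. They report only what shows in the picture. A call takes as long as a camera call. They do not tell look-alikes from the thing itself.
- ctrl.find_in(picture, thing): "at" ([column, row] in pixels, amid what is visible of it).
- ctrl.mark_of(picture, thing): "at" ([column, row] in pixels: a listed point, or the origin of a listed thing).
The state is a dict: "clock": time; "q": joint angles; "joint_vel": joint speeds; "joint_efforts": joint torques, N m; "ee_pos": TCP position; "orientation": TCP orientation; "force": force on the tool from outside, world axes, zero at the start; "ft_torque": the same for the moment, N m; "opening": finger opening in m.
Only numpy, scipy, OpenCV 4.12 (cv2) and the standard library are available. Lean on these libraries where they do the work, as an engineer would, in place of code of your own. Each camera call takes 0.05 s, during which the arm holds its last target. There are 200 camera calls.

## Task

The lid of the black case is only standing up by its stiff hinge. Flip the steel stay inside the case all the way up, bring the lid down until it rests on the stay, without letting it drop further, then take the small narrow-necked bottle out of the case and stand it upright on the floor of the grey tray. Leave everything else in the case and the tray where it is.

Things in the scene. Friction and masses are not known exactly. Their poses are not given: they have to be found in the camera images.
- case: black hard case, fixed to the table, 340 (its x) x 240 (its y) x 90 high, walls and floor 6 thick. Origin: centre of the underside; z up. The lid's hinge runs along its x on the top edge of the +y wall. Inside, the stay lies in the -x part and the contents stand in the part with x above -60 (a rib 12 high divides them): the bottle and a lower jar (radius 21, 46 high) near the -y wall, about 95 apart along x and in either order; a larger tin and a box near the +y wall
- lid (a joint): the lid, a plate 340 x 235 x 10, hinged on the case; 0 = shut, grows as it opens, 1.57 = upright, stop at 1.9. It starts between 1.42 and 1.72. The hinge's friction (0.17 N m, lid 0.45 kg) holds it above about 1.23; below that it falls. With the stay fully up it comes to rest on the stay at about 1.00
- lid_hinge (a point): point on the lid's hinge line, in the middle of its length: in the case's frame (0, 120, 90). Axes: the lid's, x as the case's; with the lid shut y and z are the case's too, and the plate spans y from -235 to 0 and z from 0 to 10
- lid_lug (a point): centre of the grip lug on the lid's outer face, near its free edge: a block 30 (along the hinge) x 14, standing 36 out from the face; in the lid's axes this point lies at (0, -200, 30) from lid_hinge. Can be pinched along the hinge direction
- stay (a joint): the stay, a flat steel bar 12 wide (case x), 7 thick, 185 long with a rubber tip, pivoted inside the case; 0 = lying level, pointing to the case's +y; grows as its tip swings up; 0.96 = fully up at its stop, leaning at 55 degrees from level towards the lid. Hinge friction (0.13 N m) keeps it where it is left; it starts between 0 and 0.12
- stay_pivot (a point): the stay's pivot: in the case's frame (-110, -80, 83). Pivot axis along the case's x; the point's y axis points along the stay to its tip
- stay_grip (a point): centre of the grey finger pad on the stay, 120 from the pivot: 18 wide (case x), 30 long, 10 thick. About 75 of free depth under it
- stay_tip (a point): the very end of the stay's rubber tip (a roll of 12 diameter, 20 long), 185 from the pivot
- bottle: the small white bottle, upright: body of radius 18.5 up to 50 high, narrow neck, cap of radius 12 from 64 to 78 (its full height). Origin: centre of its underside. 50 to 100 g
- tray: grey open tray, fixed to the table, 260 (its x) x 200 (its y) x 50 high, walls and floor 5 thick. Origin: centre of its underside. A small carton (35 x 70 x 40 high) stands near its +x end, centred about (95, 30); the rest is free
- jar: low white jar in the case, leave it
- tin: tin in the case, leave it
- teabox: cardboard box in the case, leave it
- carton: small carton in the tray, leave it
Things that resemble listed ones, but are neither listed nor needed, are in the scene too. What is shaped like the bottle but green is not meant.

How it is judged:
On the way, in this order (a step that is already met when the one before it is completed fails the run):
1. the stay is flipped up (joint above 0.88) while the lid is still above it (value of joint stay above 0.88 rad and value of joint lid above 1.12 rad), for 0.2 s.
2. the lid rests on the raised stay (lid between 0.93 and 1.09, stay above 0.88, lid still) with the bottle still in the case (value of joint stay above 0.88 rad and value of joint lid between 0.93 and 1.09 rad and velocity of joint lid between -0.1 and 0.1 rad/s and distance of bottle from where it was at the start of the episode below 0.03 m), for 0.2 s.
At the end, for the whole second after the job is handed in: the stay is up (joint above 0.88), the lid rests on it (joint between 0.93 and 1.09), and the bottle stands still and upright (within 0.12 rad) on the floor of the tray (its centre within 115 mm of the middle along the tray x and 85 mm along y, underside within 12 mm of the tray's underside) (value of joint stay above 0.88 rad and value of joint lid between 0.93 and 1.09 rad and x of bottle in the frame of tray between -0.115 and 0.115 m and y of bottle in the frame of tray between -0.085 and 0.085 m and z of bottle in the frame of tray below 0.012 m and angle between bottle's own z axis and vertical below 0.12 rad and linear speed of bottle below 0.02 m/s); the robot touches nothing.
It fails at once if the lid falls past its stay (below 0.85) (value of joint lid below 0.85 rad).
It fails at once if another thing in the case or the tray is pushed more than 30 mm from its place (distance of any of jar, tin, teabox, carton from where it was at the start of the episode above 0.03 m).
It also fails if it takes over 58 s, if anything falls off the work surface, if the arm or the gripper's body presses on something with over 40 N, if the wrist force passes 120 N, or if a joint passes its speed limit or range.

## Working session

There is one attempt and no reset: what is moved stays moved. The work goes in short steps, Python scripts to look and compute and a tool call to move; the robot and the scene stay as the last step left them, time stands still between calls to the robot, and variables do not carry over. Pictures are saved under pics/ and viewed, about 8 in all and at most 12, crops included, and the job is handed in when it is done.

Besides the shell and the picture viewer there is one more tool, called by a JSON object that holds its "name" and its "arguments". send_rows: Moves the arm, as the interface text tells. Its arguments: {"type":"object","properties":{"commands":{"type":"string"},"force":{"type":"number"}},"required":["commands"]}

```bash
ls; mkdir -p pics; python3 - <<'E'
from plant import ctrl
import cv2,numpy as np
s=ctrl.observe(); print({k:np.round(v,3).tolist() for k,v in s.items()})
ims=[]
for n in ("side","top"):
    p=ctrl.get_image(n); cv2.imwrite(f"pics/{n}0.png",p["frame"][:,:,::-1])
    print(n,np.round(p["intrinsics"],1).tolist(),np.round(p["T"],3).tolist(),[k for k in p if k!='frame'])
    for t in ["case","lid_hinge","lid_lug","stay_pivot","stay_grip","stay_tip","bottle","tray","jar","tin","teabox","carton"]:
        try: print(t,[(np.round(d["at"],1).tolist(),round(d["p"],2)) for d in ctrl.mark_of(p,t)][:4])
        except Exception as e: print(t,e)
E
```

```text
pics
{'clock': 0.0, 'q': [0.989, 0.221, 1.528, -0.0, 1.395, -0.126], 'joint_vel': [-0.001, -0.0, -0.001, -0.001, -0.001, -0.0], 'joint_efforts': [0.0, -49.69, -38.939, -0.0, 0.011, -0.0], 'ee_pos': [0.275, 0.561, 0.23], 'orientation': [-0.688, 0.689, -0.16, 0.16], 'force': [0.18, -0.083, 0.019], 'ft_torque': [0.007, -0.052, 0.059], 'opening': 0.085}
side [[366.3, 0.0, 315.1], [0.0, 366.3, 201.3], [0.0, 0.0, 1.0]] [[-0.641, -0.449, 0.622, 0.989], [0.767, -0.39, 0.509, 0.356], [0.014, 0.804, 0.595, 0.518], [0.0, 0.0, 0.0, 1.0]] ['intrinsics', 'T', 'shot']
case [([376.9, 271.6], 0.61)]
lid_hinge [([447.7, 272.2], 0.61)]
lid_lug [([522.3, 171.2], 0.83)]
stay_pivot [([378.8, 194.7], 0.7)]
stay_grip [([433.6, 217.0], 0.76)]
stay_tip []
bottle [([295.6, 235.8], 0.9), ([349.0, 254.8], 0.85), ([325.6, 217.0], 0.82), ([256.1, 233.3], 0.64)]
tray [([232.9, 177.8], 0.61)]
jar [([320.9, 283.0], 0.96), ([348.5, 252.4], 0.55), ([374.9, 270.2], 0.17)]
tin [([404.3, 282.7], 0.74)]
teabox [([377.3, 321.6], 0.9), ([405.4, 285.0], 0.54), ([451.0, 271.7], 0.46)]
carton [([205.1, 196.3], 0.76)]
top [[370.0, 0.0, 323.1], [0.0, 370.0, 199.3], [0.0, 0.0, 1.0]] [[0.021, 0.982, -0.189, 0.429], [-1.0, 0.022, 0.002, -0.001], [0.006, 0.189, 0.982, 0.786], [0.0, 0.0, 0.0, 1.0]] ['intrinsics', 'T', 'shot']
case [([252.5, 215.4], 0.59)]
lid_hinge [([179.9, 207.5], 0.67), ([284.5, 268.8], 0.6)]
lid_lug [([101.3, 177.1], 0.69)]
stay_pivot [([282.5, 265.1], 0.83)]
stay_grip [([219.1, 264.1], 0.97)]
stay_tip [([184.8, 262.8], 0.57)]
bottle [([340.0, 249.1], 0.83), ([338.4, 205.0], 0.61), ([375.4, 183.3], 0.6), ([339.8, 166.8], 0.56)]
tray [([468.3, 234.6], 0.93), ([219.2, 265.9], 0.51)]
jar [([282.9, 174.1], 0.61)]
tin [([225.4, 218.5], 0.63)]
teabox [([227.7, 166.3], 0.62)]
carton [([454.7, 185.8], 0.84), ([181.0, 204.7], 0.48)]
```

```bash
python3 -c "
import cv2,numpy as np
a=cv2.imread('pics/side0.png');b=cv2.imread('pics/top0.png')
cv2.imwrite('pics/s.png',cv2.resize(a,(800,500)));cv2.imwrite('pics/t.png',cv2.resize(b,(800,500)))"
```

```text
(no output)
```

View pics/s.png

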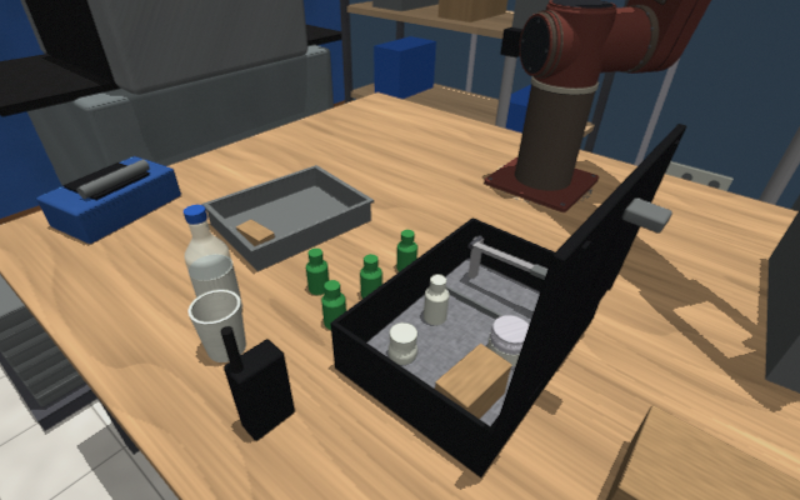

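View pics/t.png

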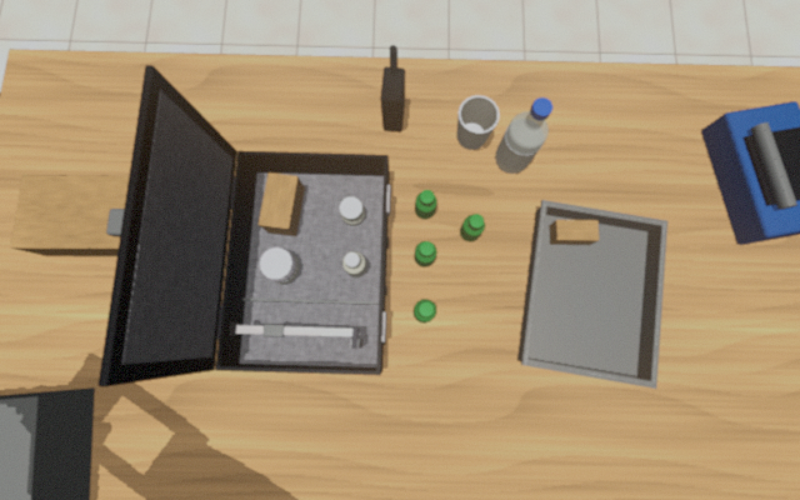

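The side view shows the open case. At 800x500 scale, the white bottle is at (436,300), the jar at (403,342), and the stay lies at (510,258). The top view has the case at (310,260), the lid to its left (world +y), the stay near (300,330), the bottle at (353,262), the jar at (350,208), and the tray at (595,290) with its carton at (577,232).

```bash
cat > h.py <<'E'
import numpy as np,cv2
from scipy.optimize import least_squares
from plant import ctrl
def proj(p,X):
    T=np.asarray(p["T"]);K=np.asarray(p["intrinsics"])
    c=(np.atleast_2d(X)-T[:3,3])@T[:3,:3]; c=c*[1,-1,-1]
    u=c@K.T; return u[:,:2]/u[:,2:]
def ray(p,px,z):
    T=np.asarray(p["T"]);K=np.asarray(p["intrinsics"])
    d=np.linalg.solve(K,[px[0],px[1],1])*[1,-1,-1]; d=T[:3,:3]@d
    return T[:3,3]+d*(z-T[2,3])/d[2]
def rz(a): return np.array([[np.cos(a),-np.sin(a),0],[np.sin(a),np.cos(a),0],[0,0,1]])
def rx(a): return np.array([[1,0,0],[0,np.cos(a),-np.sin(a)],[0,np.sin(a),np.cos(a)]])
def model(v):
    x,y,yaw,lid,st=v; R=rz(yaw);o=np.array([x,y,0])
    C=lambda q:o+R@np.array(q)
    hin=np.array([0,.12,.09]);piv=np.array([-.11,-.08,.083])
    L=lambda q:C(hin+rx(-lid)@np.array(q))
    S=lambda d:C(piv+d*np.array([0,np.cos(st),np.sin(st)]))
    return dict(case=C([0,0,0]),lid_hinge=C(hin),lid_lug=L([0,-.2,.03]),stay_pivot=C(piv),stay_grip=S(.12),stay_tip=S(.185)),C,L,S
def marks(p,t): return [(d["at"],d["p"]) for d in ctrl.mark_of(p,t)]
E
python3 - <<'E'
from h import *
ps={n:ctrl.get_image(n) for n in("side","top")}
obs=[]
g=np.array([.41,.2,0,1.57,.05])
for n,p in ps.items():
    for t in ["case","lid_hinge","lid_lug","stay_pivot","stay_grip","stay_tip"]:
        for a,q in marks(p,t)[:1]: obs.append((n,t,a))
f=lambda v:np.concatenate([proj(ps[n],model(v)[0][t])[0]-a for n,t,a in obs])
g[:2]=ray(ps["top"],[252,215],.0)[:2]; 
r=least_squares(f,g,loss="soft_l1",f_scale=2)
print(np.round(r.x,4))
for o,e in zip(obs,f(r.x).reshape(-1,2)): print(o[0],o[1],np.round(o[2],1),np.round(e,1))
M,C,L,S=model(r.x)
ti=ps["top"]["frame"].copy();si=ps["side"]["frame"].copy()
for im,n in((ti,"top"),(si,"side")):
    for a in ((-.17,-.12,.09),(.17,-.12,.09),(.17,.12,.09),(-.17,.12,.09)): cv2.circle(im,tuple(int(i) for i in np.round(proj(ps[n],C(a))[0])),3,(255,0,0),1)
    for a in ((-.17,-.235,0),(.17,-.235,0)): cv2.circle(im,tuple(int(i) for i in np.round(proj(ps[n],L(a))[0])),3,(255,255,0),1)
    for k in M: cv2.circle(im,tuple(int(i) for i in np.round(proj(ps[n],M[k])[0])),2,(0,255,255),1)
cv2.imwrite("pics/fit.png",cv2.resize(np.hstack([ti[100:330,60:330],si[60:400,250:570][:230]]),None,fx=1.35,fy=1.35)[:,:,::-1])
Rc=rz(r.x[2]);o=np.array([r.x[0],r.x[1],0])
for n,p in ps.items():
    for t,z in(("bottle",.006),("jar",.006),("tin",.006),("teabox",.006),("tray",0),("carton",.005)):
        for a,q in marks(p,t):
            w=ray(p,a,z); print(n,t,np.round(a,0),round(q,2),"w",np.round(w[:2],3),"case",np.round((w-o)@Rc,3)[:2])
E
```

```text
[ 0.5462  0.1474 -0.0096  1.6126  0.0255]
side case [375.5 270.9] [1.7 2.3]
side lid_hinge [448.5 270.2] [0.2 1.5]
side lid_lug [519.  169.9] [-1.4  2.8]
side stay_pivot [378.1 195.7] [-0.2 -0.2]
side stay_grip [436.9 219.2] [-4.4 -0.3]
top case [455.9 186.2] [-202.9   27.3]
top lid_hinge [179.  206.8] [ 2.5 -2.4]
top lid_lug [100.8 177.7] [-0.4  0.5]
top stay_pivot [283.7 266.2] [0.2 0.2]
top stay_grip [218.5 263.9] [0.7 0.4]
top stay_tip [184.6 260.3] [-0.6  2.9]
side bottle [324. 215.] 0.9 w [ 0.482 -0.033] case [-0.063 -0.181]
side bottle [269. 262.] 0.84 w [ 0.663 -0.024] case [ 0.118 -0.17 ]
side bottle [295. 236.] 0.68 w [ 0.574 -0.035] case [ 0.03  -0.182]
side bottle [348. 254.] 0.64 w [0.546 0.08 ] case [ 0.    -0.067]
side bottle [256. 231.] 0.59 w [ 0.617 -0.108] case [ 0.073 -0.255]
side jar [321. 285.] 0.94 w [0.641 0.088] case [ 0.095 -0.059]
side tin [400. 283.] 0.93 w [0.545 0.195] case [-0.002  0.048]
side tin [450. 273.] 0.35 w [0.462 0.254] case [-0.085  0.106]
side teabox [376. 323.] 0.67 w [0.644 0.206] case [0.097 0.06 ]
side tray [232. 178.] 0.93 w [ 0.512 -0.313] case [-0.03  -0.461]
side carton [205. 196.] 0.78 w [ 0.608 -0.295] case [ 0.066 -0.442]
top bottle [336. 169.] 0.9 w [ 0.647 -0.029] case [ 0.102 -0.175]
top bottle [377. 185.] 0.74 w [ 0.613 -0.117] case [ 0.069 -0.264]
top bottle [288. 209.] 0.57 w [0.556 0.073] case [ 0.011 -0.074]
top bottle [340. 204.] 0.56 w [ 0.57  -0.039] case [ 0.025 -0.186]
top bottle [341. 249.] 0.56 w [ 0.475 -0.041] case [-0.07  -0.189]
top jar [284. 171.] 0.79 w [0.641 0.084] case [ 0.095 -0.063]
top jar [180. 260.] 0.68 w [0.445 0.292] case [-0.103  0.143]
top jar [102. 178.] 0.53 w [0.617 0.477] case [0.067 0.33 ]
top tin [226. 215.] 0.69 w [0.541 0.204] case [-0.006  0.057]
top teabox [229. 170.] 0.83 w [0.639 0.204] case [0.092 0.057]
top tray [470. 234.] 0.95 w [ 0.513 -0.316] case [-0.029 -0.463]
```

View pics/fit.png

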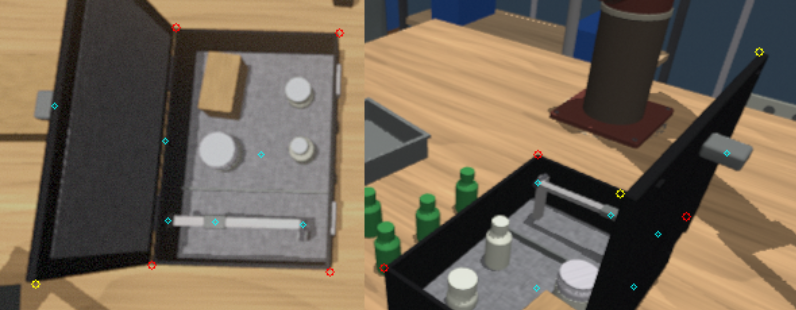

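The fit agrees with both views: case at (0.546, 0.147), yaw about −0.01, lid 1.61, stay 0.03. I'll rise above the lid, turn the jaws to lie along the case x, and go over the stay.

{"name": "send_rows", "arguments": {"commands": "85 0 -34 0 0.187;85 0 -34 0 0.187;85 0 -34 0 0.187;85 0 -34 0 0.187;85 0 -34 0 0.187;85 0 -34 0 0.187;60 0 0 0 0;60 0 0 0 0", "force": 30}}

```text
clock: 3.6
ee_pos: [0.275, 0.5611, 0.4342]
orientation: [-0.498, 0.499, -0.501, 0.501]
force: [-0.3, -0.5, -0.7]
opening: 0.06
```

{"name": "send_rows", "arguments": {"commands": "45 53 0 23 0;45 53 0 23 0;45 53 0 23 0;45 53 0 23 0;45 53 0 23 0;45 53 0 23 0;45 54 0 24 0;45 0 0 0 0"}}

```text
clock: 4.6
ee_pos: [0.4353, 0.1845, 0.4331]
orientation: [0.496, -0.498, 0.503, -0.503]
force: [-0.7, 0.8, 0.5]
opening: 0.0452
```

```bash
python3 - <<'E'
from h import *
v=[.5462,.1474,-.0096,1.6126,.0255]
M,C,L,S=model(v)
s=ctrl.observe();print(s["clock"],np.round(s["ee_pos"],4),np.round(s["orientation"],3),s["opening"],np.round(s["q"],2))
p=ctrl.get_image("wrist");cv2.imwrite("pics/w1.png",p["frame"][:,:,::-1])
for t in("stay_grip","stay_tip","stay_pivot","lid_hinge"):
    print(t,M[t].round(3),proj(p,M[t])[0].round(1),[(np.round(a,1),round(q,2)) for a,q in marks(p,t)][:3])
    for a,q in marks(p,t)[:1]: print("  ray at z",ray(p,a,M[t][2]).round(4))
E
```

```text
4.6 [0.4353 0.1845 0.4331] [ 0.496 -0.498  0.503 -0.503] 0.04516008271863907 [ 0.23 -0.2   1.58 -0.    1.76  0.25]
stay_grip [0.437 0.188 0.086] [322.  138.4] [(array([327.7, 141.3]), 0.78)]
  ray at z [0.4445 0.1843 0.0861]
stay_tip [0.437 0.253 0.088] [321.9  89.6] [(array([323.8,  91.4]), 0.9)]
  ray at z [0.4397 0.2511 0.0877]
stay_pivot [0.435 0.068 0.083] [322.  217.6] [(array([326.2, 218.3]), 0.57)]
  ray at z [0.4417 0.0672 0.083 ]
lid_hinge [0.547 0.267 0.09 ] [406.   77.4] [(array([406.9,  78.4]), 0.87)]
  ray at z [0.5486 0.2662 0.09  ]
```

View pics/w1.png

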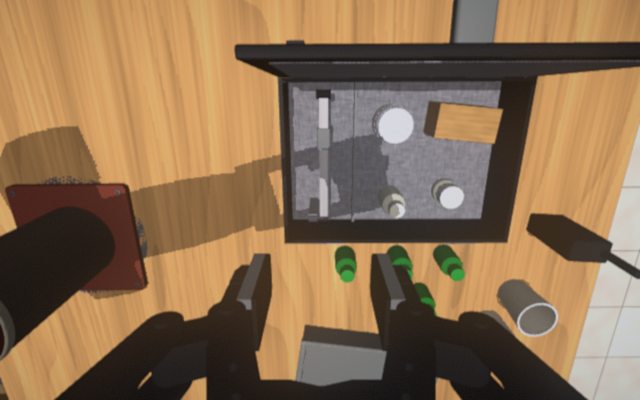

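The wrist picture shows the stay at column 323, rows 95–215, matching the model to about 3 mm, with nothing in the way. I'll go down and pinch the pad.

{"name": "send_rows", "arguments": {"commands": "45 0 55 2 0;45 0 55 0 0;45 0 55 0 0;45 0 55 0 0;45 0 55 0 0;45 0 55 0 0;45 0 29 0 0;45 0 0 0 0"}}

```text
clock: 6.05
ee_pos: [0.434, 0.188, 0.0739]
orientation: [0.497, -0.5, 0.503, -0.5]
force: [0.2, -1.0, 0.7]
opening: 0.045
```

{"name": "send_rows", "arguments": {"commands": "10 0 0 0 0;10 0 0 0 0;10 0 0 0 0;10 0 0 0 0", "force": 30}}

```text
clock: 6.55
ee_pos: [0.4379, 0.1887, 0.0776]
orientation: [-0.499, 0.497, -0.501, 0.502]
force: [2.1, 4.1, 2.0]
opening: 0.0172
```

{"name": "send_rows", "arguments": {"commands": "10 1.3 -14.8 0 0;10 3.4 -15.3 0 0;10 5.2 -14.6 0 0;10 7.1 -13.9 0 0;10 8.8 -12.8 0 0;10 10.5 -11.6 0 0;10 9 -7.9 0 0;10 6.7 -5 0 0"}}

```text
clock: 7.55
ee_pos: [0.4374, 0.1352, 0.1724]
orientation: [-0.499, 0.497, -0.501, 0.503]
force: [8.4, -1.4, -7.0]
opening: 0.0171
```

{"name": "send_rows", "arguments": {"commands": "10 0 0 0 0;10 0 0 0 0;10 0 0 0 0"}}

```text
clock: 7.92
ee_pos: [0.4374, 0.1351, 0.1724]
orientation: [-0.499, 0.498, -0.501, 0.503]
force: [6.1, -3.1, -4.3]
opening: 0.0166
```

```bash
python3 - <<'E'
from h import *
p=ctrl.get_image("side");cv2.imwrite("pics/s2.png",p["frame"][:,:,::-1][60:360,200:600])
for a in (.85,.9,.96):
    M,C,L,S=model([.5462,.1474,-.0096,1.6126,a]); print(a,M["stay_tip"].round(3),proj(p,M["stay_tip"])[0].round(1),proj(p,M["stay_grip"])[0].round(1))
for t in("stay_grip","stay_tip"): print(t,[(np.round(a,1),round(q,2)) for a,q in marks(p,t)][:3])
E
```

```text
0.85 [0.437 0.191 0.222] [450.6 155.5] [421.3 171.6]
0.9 [0.437 0.183 0.228] [447.3 150.9] [419.4 168.8]
0.96 [0.436 0.175 0.235] [443.1 145.6] [416.9 165.7]
stay_grip [(array([417., 167.]), 0.68)]
stay_tip [(array([443.3, 149.6]), 0.68)]
```

View pics/s2.png

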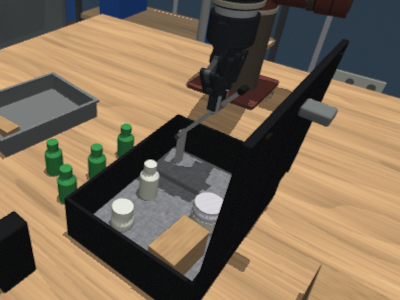

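The side picture shows the stay raised; its tip mark (443,150) sits between the 0.90 and 0.96 predictions. I'll give it a small push to the stop, release, rise, and go over the lug.

{"name": "send_rows", "arguments": {"commands": "10 3 -2 0 0;10 0 0 0 0;45 0 0 0 0;45 0 0 0 0;45 0 0 0 0;45 0 -40 0 0;45 0 -60 0 0;45 0 -60 0 0"}}

```text
clock: 9.07
ee_pos: [0.4356, 0.133, 0.3357]
orientation: [0.498, -0.499, 0.502, -0.502]
force: [1.1, 0.5, -0.1]
opening: 0.0449
```

{"name": "send_rows", "arguments": {"commands": "45 0 -60 0 0;60 0 -40 0 0;60 -45 0 28 0;60 -45 0 28 0;60 -45 0 28 0;60 -45 0 28 0;60 0 0 0 0"}}

```text
clock: 9.95
ee_pos: [0.55, 0.3149, 0.4302]
orientation: [0.497, -0.501, 0.502, -0.5]
force: [-0.0, 0.1, -0.3]
opening: 0.0598
```

```bash
python3 - <<'E'
from h import *
s=ctrl.observe();print(s["clock"],np.round(s["ee_pos"],4),np.round(s["force"],1))
ps={n:ctrl.get_image(n) for n in("side","top","wrist")}
cv2.imwrite("pics/w3.png",np.hstack([ps["side"]["frame"][60:360,220:620],ps["wrist"]["frame"][::1,120:520][50:350]])[:,:,::-1])
def f(v):
    e=[]
    for n,t,a in obs: e.append(proj(ps[n],model([.5462,.1474,-.0096,v[0],v[1]])[0][t])[0]-a)
    return np.concatenate(e)
obs=[]
for n in ps:
    for t in("lid_lug","stay_tip","stay_grip"):
        for a,q in marks(ps[n],t)[:1]: obs.append((n,t,a)); print(n,t,np.round(a,1),round(q,2))
r=least_squares(f,[1.61,.95],loss="soft_l1",f_scale=2);print(r.x,f(r.x).reshape(-1,2).round(1).tolist())
M,C,L,S=model([.5462,.1474,-.0096,*r.x]);print({k:M[k].round(4) for k in("lid_lug","stay_tip")})
E
```

```text
9.95 [0.55   0.3149 0.4302] [-0.   0.1 -0.3]
side lid_lug [520.2 170.7] 0.63
side stay_tip [444.  146.2] 0.68
side stay_grip [419.3 167.3] 0.62
top lid_lug [101.4 174.5] 0.92
top stay_tip [199.8 258.2] 0.55
top stay_grip [236.2 264.2] 0.62
wrist lid_lug [317.3 187.6] 0.57
[1.61829849 0.94569026] [[-1.6, 2.5], [0.1, 0.7], [-1.8, -0.9], [-1.7, 3.7], [0.4, 4.7], [-1.9, 0.1], [1.8, 0.4]]
{'lid_lug': array([0.5477, 0.3069, 0.2883]), 'stay_tip': array([0.4365, 0.1767, 0.233 ])}
```

View pics/w3.png

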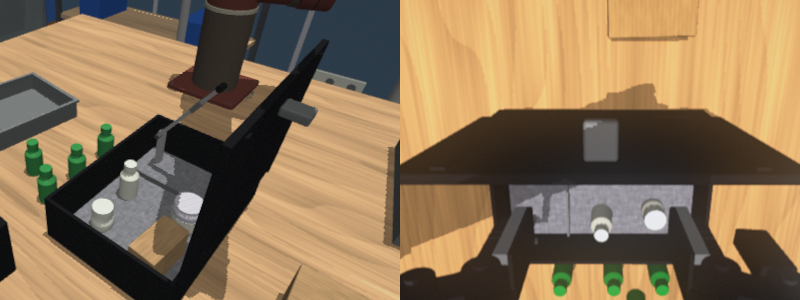

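The left view shows the stay fully up. The right (wrist) view has the lug at about (320,190) in full-frame pixels, between the finger lines. I'll descend and pinch it.

{"name": "send_rows", "arguments": {"commands": "60 4 40 -1 0;60 0 40 0 0;60 0 40 0 0;60 0 36 0 0;60 0 0 0 0;20 0 0 0 0;20 0 0 0 0;20 0 0 0 0", "force": 50}}

```text
clock: 11.55
ee_pos: [0.5488, 0.309, 0.2813]
orientation: [-0.5, 0.497, -0.501, 0.502]
force: [-3.1, -0.2, 6.2]
opening: 0.0286
```

{"name": "send_rows", "arguments": {"commands": "20 0 0 0 0;20 0 0 0 0"}}

```text
clock: 11.8
ee_pos: [0.5488, 0.309, 0.2812]
orientation: [-0.5, 0.497, -0.501, 0.502]
force: [-3.8, 0.8, 6.5]
opening: 0.0287
```

```bash
python3 - <<'E'
from h import *
t=np.array([1.615,1.56,1.5,1.44,1.38,1.32,1.26,1.22,1.18,1.15,1.12,1.09,1.06,1.03,1.01,1.0,.99])
P=np.array([model([0,0,0,a,0])[0]["lid_lug"] for a in t])*1000
for a,d in zip(t[1:],np.diff(P,axis=0)): print(a,"x %.1f y %.1f"%(-d[1],-d[2]))
E
```

```text
1.56 x 11.0 y -1.8
1.5 x 12.1 y -1.3
1.44 x 12.1 y -0.6
1.38 x 12.1 y 0.1
1.32 x 12.1 y 0.9
1.26 x 12.0 y 1.6
1.22 x 8.0 y 1.5
1.18 x 7.9 y 1.8
1.15 x 5.9 y 1.5
1.12 x 5.8 y 1.7
1.09 x 5.8 y 1.9
1.06 x 5.7 y 2.1
1.03 x 5.6 y 2.2
1.01 x 3.7 y 1.6
1.0 x 1.8 y 0.8
0.99 x 1.8 y 0.8
```

{"name": "send_rows", "arguments": {"commands": "20 11 -1.8 0 0;20 12.1 -1.3 0 0;20 12.1 -0.6 0 0;20 12.1 0.1 0 0;20 12.1 0.9 0 0;20 12 1.6 0 0;20 8 1.5 0 0;20 7.9 1.8 0 0"}}

```text
clock: 12.8
ee_pos: [0.5482, 0.221, 0.279]
orientation: [-0.499, 0.497, -0.501, 0.502]
force: [-4.7, 1.3, 9.2]
opening: 0.0285
```

{"name": "send_rows", "arguments": {"commands": "20 5.9 1.5 0 0;20 5.8 1.7 0 0;20 5.8 1.9 0 0;20 5.7 2.1 0 0;20 2.8 1.1 0 0;20 0 0 0 0"}}

```text
clock: 13.55
ee_pos: [0.5481, 0.194, 0.2706]
orientation: [-0.499, 0.498, -0.501, 0.503]
force: [-6.1, -4.0, 9.0]
opening: 0.0286
```

```bash
cat > chk.py <<'E'
from h import *
s=ctrl.observe();print(s["clock"],np.round(s["ee_pos"],4),np.round(s["force"],1),np.round(s["ft_torque"],2))
ps={n:ctrl.get_image(n) for n in("side","top")}
obs=[]
for n in ps:
    for t in("lid_lug","stay_tip","stay_grip"):
        for a,q in marks(ps[n],t)[:1]: obs.append((n,t,a)); print(n,t,np.round(a,1),round(q,2))
f=lambda v:np.concatenate([proj(ps[n],model([.5462,.1474,-.0096,*v])[0][t])[0]-a for n,t,a in obs])
r=least_squares(f,[1.05,.95],loss="soft_l1",f_scale=2);print(r.x,f(r.x).reshape(-1,2).round(1).tolist())
E
python3 chk.py
```

```text
13.55 [0.5481 0.194  0.2706] [-6.1 -4.   9. ] [-0.06  0.86  0.2 ]
side lid_lug [434.9 153. ] 0.96
side stay_tip [206.3 198. ] 0.53
top lid_lug [180.2 177.5] 0.79
top stay_tip [202.6 259. ] 0.59
top stay_grip [236.5 265. ] 0.62
[1.08305384 0.97599383] [[-0.9, -3.0], [235.6, -53.7], [-1.1, 4.5], [0.1, 4.0], [-0.6, -0.6]]
```

{"name": "send_rows", "arguments": {"commands": "20 1.9 0.8 0 0;20 1.9 0.8 0 0;20 1.9 0.8 0 0;20 0 0 0 0"}}

```text
clock: 14.45
ee_pos: [0.548, 0.1884, 0.2684]
orientation: [-0.499, 0.498, -0.501, 0.503]
force: [-5.9, -3.4, 10.1]
opening: 0.0288
```

{"name": "send_rows", "arguments": {"commands": "20 1.9 0.8 0 0;20 1.9 0.8 0 0;20 0 0 0 0"}}

```text
clock: 14.82
ee_pos: [0.548, 0.1846, 0.2668]
orientation: [-0.499, 0.498, -0.501, 0.503]
force: [-5.4, -2.9, 10.1]
opening: 0.0286
```

```bash
sed -i 's/^r=least.*/obs=[o for o in obs if o[0]=="top" or o[1]!="stay_tip"]\n&\ncv2.imwrite("pics\/s4.png",cv2.resize(ps["side"]["frame"][80:280,330:530],(600,600))[:,:,::-1])/' chk.py; python3 chk.py
```

```text
14.825 [0.548  0.1846 0.2668] [-5.4 -2.9 10.1] [-0.    0.98 -0.  ]
side lid_lug [428.8 147.2] 0.72
top lid_lug [186.9 183.6] 0.62
top stay_tip [200.3 260.1] 0.59
top stay_grip [233.5 265.8] 0.82
[1.038053   0.94160352] [[-1.0, 2.8], [-0.9, -0.9], [-0.4, 2.8], [0.6, -1.5]]
```

View pics/s4.png

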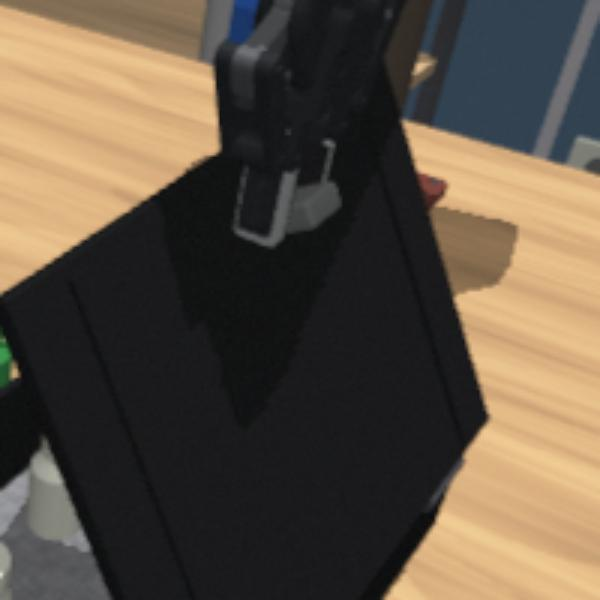

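The picture shows the lug well gripped and the lid at about 1.03 by camera. I'll keep going in small steps until the force changes.

{"name": "send_rows", "arguments": {"commands": "20 1.8 0.8 0 0;20 1.8 0.8 0 0;20 0 0 0 0"}}

```text
clock: 15.6
ee_pos: [0.548, 0.1809, 0.2651]
orientation: [-0.499, 0.498, -0.501, 0.503]
force: [-5.0, -4.1, 9.4]
opening: 0.0289
```

{"name": "send_rows", "arguments": {"commands": "20 1.8 0.8 0 0;20 0 0 0 0"}}

```text
clock: 15.85
ee_pos: [0.548, 0.1791, 0.2642]
orientation: [-0.499, 0.498, -0.501, 0.503]
force: [-5.7, -2.9, 10.2]
opening: 0.029
```

{"name": "send_rows", "arguments": {"commands": "20 1.8 0.8 0 0;20 0 0 0 0"}}

```text
clock: 16.1
ee_pos: [0.5479, 0.1774, 0.2635]
orientation: [-0.499, 0.498, -0.501, 0.503]
force: [-6.0, -3.0, 9.7]
opening: 0.0284
```

```bash
cat >> chk.py <<'E'
# lid corners: free edge, outer & inner faces, drawn for the fitted angle and +-.04
im=ps["side"]["frame"].copy()
for d,c in((-.05,(255,0,0)),(0,(0,255,0)),(.05,(255,255,0))):
    L=model([.5462,.1474,-.0096,r.x[0]+d,r.x[1]])[2]
    q=proj(ps["side"],np.array([L([x,-.235,.01]) for x in(.17,-.17)]))
    cv2.line(im,*[tuple(int(round(k)) for k in i) for i in q],c,1)
cv2.imwrite("pics/s5.png",cv2.resize(im[80:240,300:500],(800,640),interpolation=cv2.INTER_NEAREST)[:600,:,::-1])
E
python3 chk.py
```

```text
16.1 [0.5479 0.1774 0.2635] [-6.  -3.   9.7] [0.03 0.87 0.15]
side lid_lug [345.8 251.6] 0.72
top lid_lug [194.  182.2] 0.89
top stay_grip [234.2 265.9] 0.76
[-0.53743572  0.94377477] [[3.0, -0.1], [89.7, 31.4], [0.0, -1.6]]
```

View pics/s5.png

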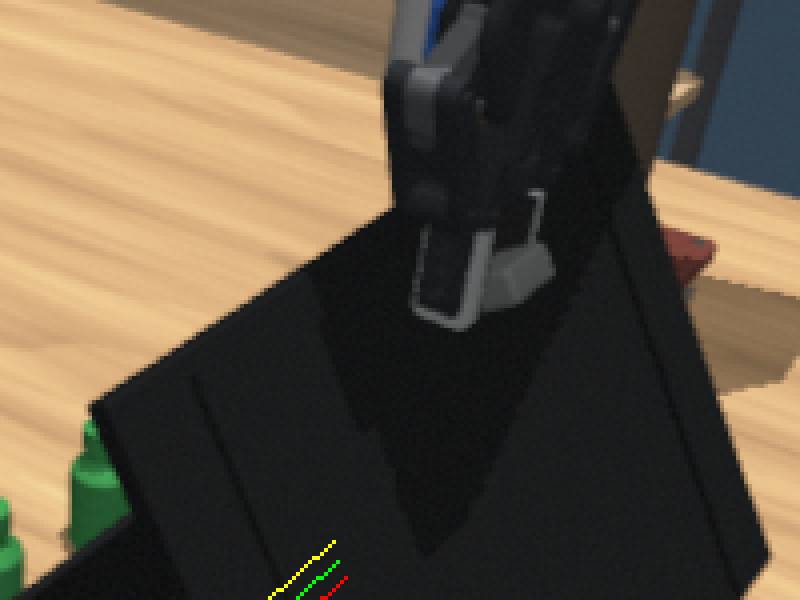

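The side lug mark was a false hit, since the lug is really at about (427,148). The lid's +x free corner shows at picture (92,404), which is pixel (323,181). I'll solve the angle from that corner.

```bash
python3 - <<'E'
from h import *
p=ctrl.get_image("side");t=ctrl.get_image("top")
for a in (.9,.94,.98,1.0,1.02,1.06,1.1):
    M,C,L,S=model([.5462,.1474,-.0096,a,.96])
    print(a,[proj(p,L(q))[0].round(1).tolist() for q in((.17,-.235,.01),(.17,-.235,0),(-.17,-.235,.01),(0,-.2,.03))],"top lug",proj(t,M["lid_lug"])[0].round(1))
print("hinge +x corner",proj(p,C((.17,.12,.1)))[0],proj(p,C((.17,-.12,.09)))[0])
print([(np.round(a,1),round(q,2)) for a,q in marks(t,"lid_lug")],[(np.round(a,1),round(q,2)) for a,q in marks(p,"lid_lug")])
E
```

```text
0.9 [[312.1, 183.0], [307.1, 185.0], [439.9, 101.9], [409.9, 152.0]] top lug [206.5 185.2]
0.94 [[317.3, 181.6], [311.9, 183.3], [444.8, 100.0], [414.9, 151.2]] top lug [200.7 184.4]
0.98 [[322.7, 180.4], [317.0, 181.9], [449.8, 98.3], [420.0, 150.6]] top lug [194.8 183.7]
1.0 [[325.6, 179.9], [319.7, 181.2], [452.4, 97.6], [422.6, 150.3]] top lug [191.8 183.3]
1.02 [[328.5, 179.5], [322.4, 180.7], [455.1, 96.8], [425.3, 150.2]] top lug [188.8 183. ]
1.06 [[334.6, 178.9], [328.2, 179.7], [460.5, 95.5], [430.8, 150.0]] top lug [182.7 182.3]
1.1 [[341.0, 178.6], [334.2, 179.1], [466.1, 94.3], [436.4, 150.0]] top lug [176.5 181.7]
hinge +x corner [393.57041438 342.04289067] [263.53857065 257.80231438]
[(array([197.3, 181.8]), 0.81), (array([252.2, 214.8]), 0.15)] [(array([425.4, 147.7]), 0.57)]
```

{"name": "send_rows", "arguments": {"commands": "20 1.8 0.8 0 0;20 0 0 0 0"}}

```text
clock: 16.95
ee_pos: [0.548, 0.1772, 0.2634]
orientation: [-0.5, 0.497, -0.501, 0.502]
force: [-6.8, 2.1, 11.4]
opening: 0.0288
```

{"name": "send_rows", "arguments": {"commands": "20 1.5 0.8 0 0;20 0 0 0 0"}}

```text
clock: 17.2
ee_pos: [0.548, 0.177, 0.2633]
orientation: [0.501, -0.496, 0.502, -0.501]
force: [-7.1, 5.9, 14.3]
opening: 0.0287
```

The position stuck while the force rose, so the lid is resting on the stay. Next I release, rise, and measure the bottle.

{"name": "send_rows", "arguments": {"commands": "20 0 0 0 0;40 0 0 0 0;60 0 0 0 0;60 0 0 0 0;60 0 -30 0 0;60 0 -55 0 0;60 0 -55 0 0;60 0 0 0 0"}}

```text
clock: 18.2
ee_pos: [0.5492, 0.1744, 0.4051]
orientation: [-0.501, 0.496, -0.5, 0.504]
force: [-0.1, -0.1, 0.3]
opening: 0.0599
```

```bash
cat > cap.py <<'E'
from h import *
s=ctrl.observe();print(s["clock"],np.round(s["ee_pos"],4),np.round(s["force"],1))
ps={n:ctrl.get_image(n) for n in("side","top","wrist")}
rows=[]
for n,p in ps.items():
    X0=np.array([.551,.077,.078]); c=proj(p,X0)[0]; print(n,"pred cap",c.round(1))
    m=[(np.round(a,1).tolist(),round(q,2),ray(p,a,.006)[:2].round(3).tolist()) for a,q in marks(p,"bottle") if np.hypot(*(ray(p,a,.006)[:2]-X0[:2]))<.04];print(m)
for a in(.96,1.0,1.04):
    M,C,L,S=model([.5462,.1474,-.0096,a,.96]);print(a,[proj(ps[n],M["lid_lug"])[0].round(1).tolist() for n in("side","top")])
for n in("side","top"): print([(np.round(a,1),round(q,2)) for a,q in marks(ps[n],"lid_lug")][:2],[(np.round(a,1),round(q,2)) for a,q in marks(ps[n],"stay_tip")][:2])
c=proj(ps["top"],[.551,.077,.078])[0].astype(int); d=proj(ps["side"],[.551,.077,.06])[0].astype(int)
A=cv2.resize(ps["top"]["frame"][c[1]-35:c[1]+35,c[0]-45:c[0]+45],None,fx=4.4,fy=4.4,interpolation=2);B=cv2.resize(ps["side"]["frame"][d[1]-35:d[1]+35,d[0]-45:d[0]+45],None,fx=4.4,fy=4.4,interpolation=2)
print("origins",c-[45,35],d-[45,35]);cv2.imwrite("pics/cap.png",np.hstack([A,B])[:,:,::-1])
E
python3 cap.py
```

```text
18.2 [0.5492 0.1744 0.4051] [-0.1 -0.1  0.3]
side pred cap [348.1 227. ]
[([346.5, 251.4], 0.53, [0.542, 0.073])]
top pred cap [282.2 205.8]
[([286.3, 212.5], 0.72, [0.549, 0.076])]
wrist pred cap [323.2 213.2]
[]
0.96 [[417.4, 150.8], [197.8, 184.1]]
1.0 [[422.6, 150.3], [191.8, 183.3]]
1.04 [[428.0, 150.0], [185.7, 182.6]]
[(array([422.9, 148.1]), 0.77)] [(array([205.1, 196.5]), 0.56)]
[(array([194.1, 181.6]), 0.86)] []
origins [237 170] [302 199]
```

View pics/cap.png

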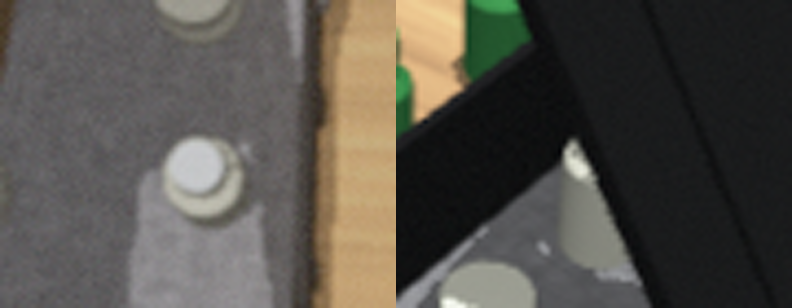

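The lid reads 0.99 in both views. The bottle's cap is centred at top pixel (282,207), which puts the bottle at about (0.548, 0.077). I'll move over it and go down in two stages.

{"name": "send_rows", "arguments": {"commands": "60 50 0 0 0;60 50 0 -1 0;60 0 50 0 0;60 0 50 0 0;60 0 50 0 0;60 0 50 0 0;60 0 40 0 0;60 0 0 0 0"}}

```text
clock: 19.7
ee_pos: [0.5427, 0.075, 0.1551]
orientation: [0.496, -0.5, 0.504, -0.5]
force: [0.2, -0.0, 1.0]
opening: 0.0602
```

```bash
python3 - <<'E'
from h import *
s=ctrl.observe();print(s["clock"],np.round(s["ee_pos"],4),np.round(s["force"],1))
p=ctrl.get_image("wrist");q=ctrl.get_image("top")
print(proj(p,[.548,.077,.084])[0],proj(q,[.548,.077,.084])[0])
c=proj(q,[.548,.077,.084])[0].astype(int)
cv2.imwrite("pics/w6.png",np.hstack([p["frame"][100:400,120:520],cv2.resize(q["frame"][c[1]-50:c[1]+50,c[0]-65:c[0]+65],(390,300))])[:,:,::-1])
E
```

```text
19.7 [0.5427 0.075  0.1551] [ 0.2 -0.   1. ]
[329.58463164 210.24448658] [281.7962094  206.78568466]
```

View pics/w6.png

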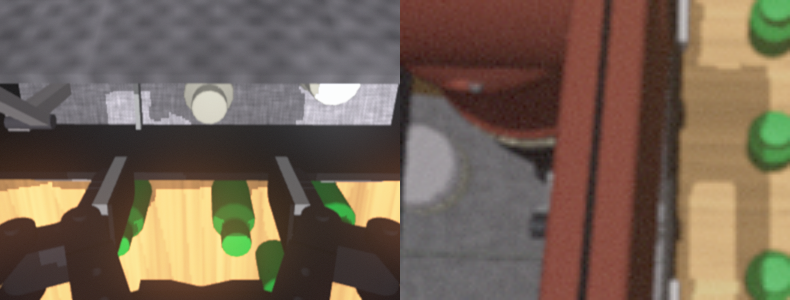

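The wrist picture has the cap at (329,205) in full-frame pixels, about 2 mm further in +y than predicted and within the fingers' span. I'll continue down and grasp.

{"name": "send_rows", "arguments": {"commands": "60 -2 35 3 0;60 0 35 0 0;60 0 30 0 0;60 0 24 0 0;60 0 0 0 0"}}

```text
clock: 20.42
ee_pos: [0.5492, 0.077, 0.0355]
orientation: [0.498, -0.498, 0.502, -0.502]
force: [0.6, -0.6, 0.1]
opening: 0.0602
```

{"name": "send_rows", "arguments": {"commands": "25 0 0 0 0;25 0 0 0 0;25 0 0 0 0;25 0 0 0 0;25 0 0 0 0", "force": 30}}

```text
clock: 21.05
ee_pos: [0.5509, 0.077, 0.0376]
orientation: [-0.499, 0.497, -0.501, 0.503]
force: [-0.1, -0.3, 7.4]
opening: 0.0356
```

{"name": "send_rows", "arguments": {"commands": "25 0 -20 0 0;25 0 -40 0 0;25 0 -55 0 0;25 0 -55 0 0;25 20 0 -3 0;25 40 0 -5 0;25 55 0 -7 0;25 55 0 -7 0"}}

```text
clock: 22.05
ee_pos: [0.5246, -0.0945, 0.2045]
orientation: [0.498, -0.498, 0.502, -0.502]
force: [-0.2, 0.1, -1.3]
opening: 0.0355
```

{"name": "send_rows", "arguments": {"commands": "25 55 0 -7 0;25 55 0 -7 0;25 55 0 -7 0;25 40 0 -4 0;25 17 0 -1 0;25 0 0 0 0;25 0 0 0 0"}}

```text
clock: 22.92
ee_pos: [0.4981, -0.3133, 0.2046]
orientation: [0.499, -0.498, 0.502, -0.501]
force: [0.0, -0.3, -0.5]
opening: 0.0356
```

```bash
python3 - <<'E'
from h import *
s=ctrl.observe();print(s["clock"],np.round(s["ee_pos"],4),np.round(s["force"],1),s["opening"])
for n in("side","top"):
    p=ctrl.get_image(n)
    for t,z in(("tray",0),("carton",.005),("bottle",.18)): print(n,t,[(round(q,2),ray(p,a,z)[:2].round(3).tolist()) for a,q in marks(p,t)][:2])
    if n=="side":cv2.imwrite("pics/s7.png",p["frame"][:,:,::-1])
E
```

```text
22.925 [ 0.4981 -0.3133  0.2046] [ 0.  -0.3 -0.5] 0.035551705026378055
side tray [(0.63, [0.509, -0.32])]
side carton [(0.91, [0.61, -0.285])]
side bottle [(0.82, [0.747, 0.053]), (0.81, [0.771, 0.104])]
top tray []
top carton [(0.72, [0.619, -0.287])]
top bottle [(0.76, [0.534, -0.027]), (0.71, [0.604, -0.024])]
```

View pics/s7.png

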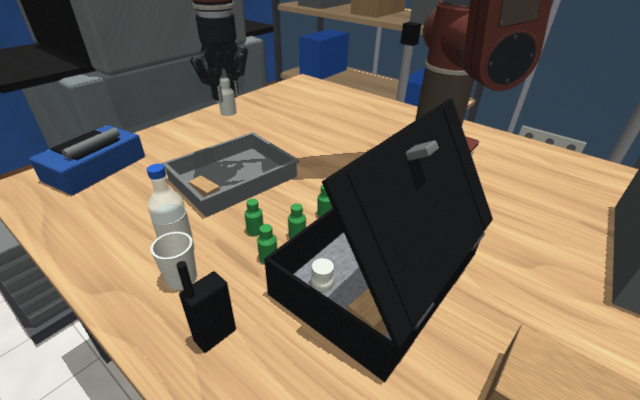

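The side picture shows the bottle hanging straight from the gripper at (227,97), over the tray, and the lid standing on its stay. I'll lower it.

{"name": "send_rows", "arguments": {"commands": "25 0 40 0 0;25 0 40 0 0;25 0 40 0 0;25 0 30 0 0;25 0 12 0 0;25 0 0 0 0;25 0 0 0 0"}}

```text
clock: 24.2
ee_pos: [0.499, -0.3155, 0.0446]
orientation: [-0.498, 0.498, -0.501, 0.503]
force: [0.2, 0.3, -1.0]
opening: 0.0353
```

{"name": "send_rows", "arguments": {"commands": "25 0 2 0 0;25 0 2 0 0;25 0 0 0 0"}}

```text
clock: 24.58
ee_pos: [0.498, -0.3147, 0.039]
orientation: [-0.498, 0.498, -0.502, 0.502]
force: [0.0, -0.2, 0.1]
opening: 0.0355
```

{"name": "send_rows", "arguments": {"commands": "25 0 1.5 0 0;25 0 0 0 0"}}

```text
clock: 24.82
ee_pos: [0.4979, -0.3146, 0.0372]
orientation: [0.498, -0.498, 0.502, -0.502]
force: [-1.0, -0.4, -1.3]
opening: 0.0357
```

{"name": "send_rows", "arguments": {"commands": "25 0 1.5 0 0;25 0 0 0 0"}}

```text
clock: 25.08
ee_pos: [0.4981, -0.3149, 0.0367]
orientation: [-0.498, 0.498, -0.502, 0.502]
force: [-1.5, 0.8, 5.0]
opening: 0.0357
```

{"name": "send_rows", "arguments": {"commands": "25 0 1 0 0;25 0 0 0 0"}}

```text
clock: 25.32
ee_pos: [0.4981, -0.315, 0.0366]
orientation: [-0.498, 0.498, -0.502, 0.502]
force: [-5.1, 3.1, 10.9]
opening: 0.0351
```

Floor contact. Now I release gently and rise.

{"name": "send_rows", "arguments": {"commands": "25 0 -2 0 0;40 0 0 0 0;48 0 0 0 0;60 0 0 0 0;60 0 0 0 0;60 0 -20 0 0;60 0 -40 0 0;60 0 -50 0 0"}}

```text
clock: 26.32
ee_pos: [0.4975, -0.3143, 0.1485]
orientation: [0.498, -0.498, 0.502, -0.501]
force: [1.1, 0.3, 0.6]
opening: 0.0598
```

{"name": "send_rows", "arguments": {"commands": "60 0 -60 0 0;60 0 -40 0 0;60 0 0 0 0;60 0 0 0 0"}}

```text
clock: 26.82
ee_pos: [0.4978, -0.3145, 0.2474]
orientation: [-0.498, 0.498, -0.502, 0.502]
force: [0.3, -0.1, -0.3]
opening: 0.0601
```

```bash
python3 - <<'E'
from h import *
s=ctrl.observe();print(s["clock"],np.round(s["ee_pos"],4),np.round(s["force"],1),s["opening"])
f=[]
for n in("side","top"):
    p=ctrl.get_image(n)
    for t,z in(("tray",0),("carton",.005),("bottle",.005),("jar",.006),("tin",.006),("teabox",.006)): print(n,t,[(round(q,2),ray(p,a,z)[:2].round(3).tolist()) for a,q in marks(p,t)][:6])
    print(n,[(np.round(a,1),round(q,2)) for a,q in marks(p,"lid_lug")][:2])
    c=proj(p,[.498,-.315,.04])[0].astype(int);print(c)
    f.append(cv2.resize(p["frame"][max(c[1]-75,0):max(c[1]-75,0)+150,c[0]-100:c[0]+100],(400,300)))
cv2.imwrite("pics/end.png",np.hstack(f)[:,:,::-1])
E
```

```text
26.825 [ 0.4978 -0.3145  0.2474] [ 0.3 -0.1 -0.3] 0.06009219191605275
side tray [(0.63, [0.519, -0.316])]
side carton [(0.68, [0.614, -0.284])]
side bottle [(0.94, [0.622, -0.106]), (0.86, [0.651, -0.031]), (0.69, [0.501, -0.309])]
side jar [(0.89, [0.637, 0.085])]
side tin []
side teabox [(0.8, [0.649, 0.206]), (0.74, [0.46, 0.252])]
side []
[233 162]
top tray [(0.77, [0.51, -0.31])]
top carton [(0.56, [0.611, -0.294])]
top bottle [(0.86, [0.571, -0.035]), (0.86, [0.472, -0.039]), (0.73, [0.498, -0.317]), (0.67, [0.615, -0.119]), (0.6, [0.66, -0.032])]
top jar [(0.72, [0.64, 0.081])]
top tin []
top teabox [(0.92, [0.649, 0.205])]
top [(array([192.3, 181.8]), 0.65)]
[477 239]
```

View pics/end.png

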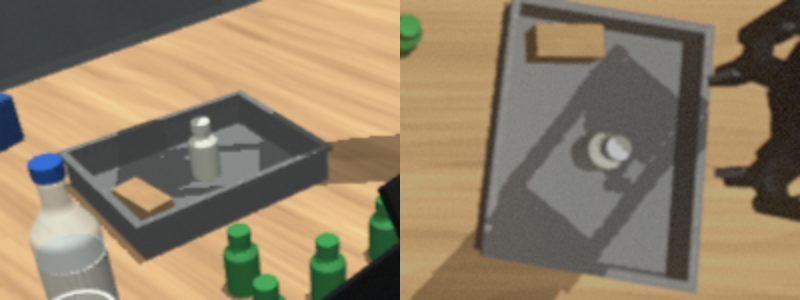

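The bottle stands upright in the middle of the tray, seen at (205,150) in the left crop and (610,150) in the right. The carton hasn't moved, the lid lug at top pixel (192,182) means about 1.0, and the gripper is clear. I'm handing in.

```bash
python3 -c "
from plant import ctrl
print(ctrl.hand_in())"
```

```text
the job is handed in; nothing more can be done
None
```

The job is done and handed in at about 27 s of the 58 s allowed. `hand_in` reports no verdict, so these are my own last checks.

**What I did:**
- I flipped the stay up to its stop.
- I held the lid by its lug and brought it down until the force rose and it stopped on the stay.
- I moved the bottle to the middle of the tray and released it once it touched the floor.

**Last checks:**
- **Lid:** about 1.00 rad in the top view. The side network did not find the lug in the final picture; just after release both views gave about 0.99.
- **Stay:** about 0.94–0.95 rad by camera, measured before the lid came down fully. Later looks could not see its tip, but the lid coming to rest at about 1.00 fits the stay being fully up.
- **Bottle:** upright at about (0.50, −0.315), roughly 15 mm from the tray's middle.
- **Jar, teabox, carton:** all within about 1 cm of where they started, which is about as fine as these camera readings go.
- **Tin:** hidden under the lid at the end, so not checked, but the gripper never went near it.
- **Gripper:** clear of everything, about 0.25 m up with near-zero force.

**Disagreements:** a few network hits were clearly wrong, such as a side-view lug mark on the wrong part of the lid. I dropped those after comparing them with the pictures. During lowering, the lid angle from arm travel read 0.03–0.05 rad below the cameras, so I relied on the contact force to stop.

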